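# Point-and-check the flow path, then engage the syringe pump

### The arm

A 6-joint arm with a two-finger parallel gripper is mounted at the origin on the work surface. World frame = base frame: x ahead of the robot, y to its left, z up, the work surface at z = 0. Lengths are in mm, angles in rad, forces in N, time in s.
With the tool pointing down it reaches from about 325 to 875 mm from the base axis. Payload 4.4 kg.
Tool frame: the origin (TCP) lies between the finger pads, 19 mm behind the fingertips; this is the grasp point; z points along the fingers, y is the line along which they close (so a half turn about z gives the same grasp; the last joint's range is limited). The gripper opens to 85 mm and grips with 20 to 120 N. Pads are 22 mm wide; open, the fingers measure 114 mm over their backs; the gripper's body (76 mm by 85 mm) begins 54 mm behind the grasp point. The pads swing forward as they close: fully open they stand 13 mm farther back than shut.
Start: joints at [1, 0.207, 1.542, -0, 1.393, -0.15], TCP at [234.892, 524.836, 249.982] pointing down, gripper open.
Joint ranges: [-2.73, 2.73], [-0.86, 2.22], [0.23, 2.46], [-1.11, 4.25], [0.08, 2.63], [-2.82, 2.82]. Speed limits (rad/s): [2.79, 2.79, 3.14, 3.14, 3.14, 3.14].

### API

Orientations are given as a unit quaternion [w, x, y, z].
In Python, from bench import r, read_camera, ticket gives the robot as it stands.
- The arm moves only by the tool jog_arm, never from a script. Its argument "plan" is a list of rows, each an object of numbers: "tx", "ty", "tz": the shift along the tool's x, y, z normalised to -1 to 1, where 1 is 75 mm; "rx", "ry", "rz": the turn, a rotation vector about the tool's x, y, z normalised to -1 to 1, where 1 is 90 degrees; "grip": the opening, from 0 (shut) to 1 (fully open). A call has 1 to 5 rows; each row shifts and turns the commanded pose from where the row before left it, along the tool's axes as they then stand; what a row does not reach is not made up. A row lasts 1/8 s, in which the tool goes at most 62.5 mm and 10.7 degrees, less where a joint would pass 70% of its speed; a pose out of reach is approached as far as the arm can. A call with a number of a shift or a turn outside -1 to 1 is refused whole. A call with a gripper value outside its range is refused whole. The fingers move at their own pace and stop on an object; "squeeze" is the grip in N (left out, the last holds). Time passes only in rows, so rows that do not move let the fingers close. It gives the time, the measured TCP pose, the force, the opening and the grip force at its end, in the units of the state.
- r.observe(): the state, without advancing time (a new reading comes with each control period).
- read_camera(name): name is "scene" or "top"; returns a dict with "color" (420x560x3 uint8, blue, green, red), "fx", "fy", "cx", "cy" (pixels), "distortion" ([k1, k2, p1, p2, k3] as OpenCV has them; the pictures are not rectified), "pose" (4x4, takes a point from camera to world coordinates). Camera axes: x right, y up, looking along -z (the intrinsics and any distortion apply to the point x, -y, -z); pixel columns grow to the right and rows downward; lengths in mm; the calibration is good to about 2 mm. A picture is of the moment at which its call begins. There is no depth.
- ticket.job_done(): hands the job in; it is judged then, once.
The state is a dict: "time": time; "joint_pos": joint angles; "qd": joint speeds; "joint_efforts": joint torques, N m; "tool_pos": TCP position; "ee_rot": TCP orientation; "ft_force": force on the tool from outside, world axes, zero at the start; "wrist_torque": the same for the moment, N m; "grip_width": finger opening in mm; "gripper_force": force on a finger pad.
Only numpy, scipy, OpenCV 4.12 (cv2) and the standard library are available. Lean on these libraries where they do the work, as an engineer would, in place of code of your own. Each camera call takes 0.05 s, during which the arm holds its last target. There are 200 camera calls.

### The job

Do the pointing check before the pump runs: with the fingertips from straight above, point at the mouth of the tube that has no cap, staying two or three centimetres over it for two full seconds, then point in the same way at the middle of the flow chip (in one of the two holders) for two seconds. Then push the syringe pump's drive lever all the way over towards the syringe, and draw back clear. Only point: touch, move or lift nothing but the pump and its lever, and do not point at a capped tube or at the empty holder, nor pass the fingertips low over them.

Things in the scene. Friction and masses are not known exactly. Their poses are not given: they have to be found in the camera images.
- tube_open: upright plastic tube, 29 mm diameter, 115 mm tall, the only one with NO cap (its mouth is open), standing loose in one of the rack's four holes (which one varies). Origin: centre of its underside.
- open_mouth (a point): centre of the mouth of the open tube, at rim height (about 120 mm above the bench). This is the point to point at: straight above it, TCP within 20 mm sideways and less than 80 mm from it (40 mm is right: the fingertips are then about 20 mm over the rim).
- tube_cap1: upright plastic tube, 29 mm diameter, 119 mm tall with its screw cap (35 mm diameter, 15 mm high), standing loose in one of the rack's four holes (which one varies). Origin: centre of its underside.
- tube_cap1_top (a point): centre of the cap's top face of that capped tube, about 124 mm above the bench.
- tube_cap2: upright plastic tube, 29 mm diameter, 119 mm tall with its screw cap (35 mm diameter, 15 mm high), standing loose in one of the rack's four holes (which one varies). Origin: centre of its underside.
- tube_cap2_top (a point): centre of the cap's top face of that capped tube, about 124 mm above the bench.
- tube_cap3: upright plastic tube, 29 mm diameter, 119 mm tall with its screw cap (35 mm diameter, 15 mm high), standing loose in one of the rack's four holes (which one varies). Origin: centre of its underside.
- tube_cap3_top (a point): centre of the cap's top face of that capped tube, about 124 mm above the bench.
- rack: fixed black plastic tube rack, 60 x 225 x 45 mm high, four holes in a row along its y axis, 55 mm apart. Origin: centre of its underside.
- chip_holder: fixed flat aluminium chip holder, 80 (x) x 110 (y) x 14 mm, with screw heads to 17 mm and an oblong recess, in which the chip lies. Origin: centre of its underside. It may be the near or the far one of the two like holders.
- empty_holder: the other holder, of the same shape, with its recess empty. Origin: centre of its underside.
- chip: flow chip lying loose in its holder: clear slide 28 x 76 x 4 mm (long side along y) carrying a pale block 22 x 50 x 10 mm with four thin metal stubs that stand 8 mm above the block. Origin: centre of its underside, 8 mm above the bench.
- chip_top (a point): centre of the top face of the chip's block, 22 mm above the bench; the stubs' ends are at 30 mm. Point at it from straight above, TCP within 20 mm sideways and less than 80 mm from it (45 mm is right: the fingertips are then about 18 mm over the stubs).
- pump: fixed syringe pump, white box 160 (x) x 220 (y) x 96 mm high. A small syringe lies along y between two aluminium blocks on its +x half (all below 143 mm over the bench); the drive lever stands on its -x half, on a block 70 x 50 x 25 mm centred at x = -40, y = +50 mm of the pump's frame. Origin: centre of its underside; its x axis points from the lever's side to the syringe's side.
- drive_lever (a joint): angle of the drive lever (rad). 0: leaning 0.5 rad to the pump's -x, away from the syringe (released; starts at 0 to 0.25); 1.0: leaning 0.5 rad to the pump's +x, towards the syringe, at its stop (engaged). It needs about 1 N at the knob and stays where it is left.
- drive_lever_tip (a point): centre of the lever's round black knob (26 mm diameter) at the end of a 10 mm thick steel rod, 60 mm from the hinge. The hinge runs along the pump's y axis at 118 mm over the bench, at x = -40, y = +50 mm of the pump's frame; the knob's centre is 171 to 178 mm over the bench.
- beaker: bystander: clear open beaker, 60 mm diameter, 75 mm tall. Origin: centre of its underside.
- reagent_bottle: bystander: brown bottle, 54 mm diameter, 120 mm tall. Origin: centre of its underside.
- cylinder_stand: bystander: clear measuring cylinder, 28 mm diameter and 192 mm tall, on a 68 mm round foot. Origin: centre of its underside.
- spare_cap: bystander: loose screw cap, 35 mm diameter, 15 mm high, lying on the bench. Origin: centre of its underside.
- screwdriver: bystander: screwdriver 150 mm long, lying on the bench nearly along y.
- slide_box: bystander: small open white box 85 x 60 x 30 mm. Origin: centre of its underside.

How it is judged (in metres and radians):
On the way, in this order (a step that is already met when the one before it is completed fails the run):
1. the TCP stays just above the open tube's mouth (20 mm sideways, 80 mm away at most) for 1.5 s, the lever still released (horizontal distance between the grasp point and open_mouth below 0.02 m and distance between the grasp point and open_mouth below 0.08 m and z of the grasp point in the frame of open_mouth above 0 m and value of joint drive_lever below 0.4 rad), for 1.5 s.
2. the TCP stays just above the chip (20 mm sideways, 80 mm away at most) for 1.5 s, the lever still released (horizontal distance between the grasp point and chip_top below 0.02 m and distance between the grasp point and chip_top below 0.08 m and value of joint drive_lever below 0.4 rad), for 1.5 s.
3. the drive lever is pushed over to its engaged stop (value of joint drive_lever above 0.9 rad), for 0.2 s.
At the end, for the whole second after the job is handed in: The lever is at its engaged stop (joint above 0.9 of 1.0) and at rest; all tubes stand in the rack, the chip lies in its holder and every bystander is within 10 mm of where it started (value of joint drive_lever above 0.9 rad and velocity of joint drive_lever between -0.05 and 0.05 rad/s and distance of each of tube_open, tube_cap1, tube_cap2, tube_cap3, chip, beaker, reagent_bottle, cylinder_stand, spare_cap, screwdriver, slide_box from where it was at the start of the episode below 0.01 m and angle between each of tube_open, tube_cap1, tube_cap2, tube_cap3's own z axis and vertical below 0.15 rad); the robot touches nothing.
It fails at once if the robot touches a tube, the rack, a chip holder or the chip (over 0.2 N) (contact force between any of the fingers, the arm and tube_open above 0.2 N or contact force between any of the fingers, the arm and tube_cap1 above 0.2 N or contact force between any of the fingers, the arm and tube_cap2 above 0.2 N or contact force between any of the fingers, the arm and tube_cap3 above 0.2 N or contact force between any of the fingers, the arm and rack above 0.2 N or contact force between any of the fingers, the arm and chip_holder above 0.2 N or contact force between any of the fingers, the arm and empty_holder above 0.2 N or contact force between any of the fingers, the arm and chip above 0.2 N).
It fails at once if the robot touches a bystander (over 0.2 N) (contact force between any of the fingers, the arm and beaker above 0.2 N or contact force between any of the fingers, the arm and reagent_bottle above 0.2 N or contact force between any of the fingers, the arm and cylinder_stand above 0.2 N or contact force between any of the fingers, the arm and spare_cap above 0.2 N or contact force between any of the fingers, the arm and screwdriver above 0.2 N or contact force between any of the fingers, the arm and slide_box above 0.2 N).
It fails at once if a tube, the chip or a bystander is moved or lifted by over 10 mm (distance of any of tube_open, tube_cap1, tube_cap2, tube_cap3, chip, beaker, reagent_bottle, cylinder_stand, spare_cap, screwdriver, slide_box from where it was at the start of the episode above 0.01 m).
It fails at once if the TCP comes within 15 mm sideways and 55 mm of the top of a capped tube, as if pointing at it ((horizontal distance between the grasp point and tube_cap1_top below 0.015 m and distance between the grasp point and tube_cap1_top below 0.055 m) or (horizontal distance between the grasp point and tube_cap2_top below 0.015 m and distance between the grasp point and tube_cap2_top below 0.055 m) or (horizontal distance between the grasp point and tube_cap3_top below 0.015 m and distance between the grasp point and tube_cap3_top below 0.055 m)).
It fails at once if the TCP comes within 20 mm sideways and 70 mm of the empty holder's middle, as if pointing at it (horizontal distance between the grasp point and empty_holder below 0.02 m and distance between the grasp point and empty_holder below 0.07 m).
It also fails if it takes over 54 s, if anything falls off the work surface, if the arm or the gripper's body presses on something with over 40 N, if the wrist force passes 120 N, or if a joint passes its speed limit or range.

## Working session

There is one attempt and no reset: what is moved stays moved. The work goes in short steps, Python scripts to look and compute and a tool call to move; the robot and the scene stay as the last step left them, time stands still between calls to the robot, and variables do not carry over. Pictures are saved under pics/ and viewed, at most 10 in all, crops included, and the job is handed in when it is done.

Besides the shell and the picture viewer there is one more tool, called after "Call:" as a command line: name --argument value ..., lists and objects as JSON in quotes. jog_arm: Moves the arm, as the interface text tells. Its arguments: {"type":"object","properties":{"plan":{"type":"array","items":{"type":"object","properties":{"tx":{"type":"number","minimum":-1,"maximum":1},"ty":{"type":"number","minimum":-1,"maximum":1},"tz":{"type":"number","minimum":-1,"maximum":1},"rx":{"type":"number","minimum":-1,"maximum":1},"ry":{"type":"number","minimum":-1,"maximum":1},"rz":{"type":"number","minimum":-1,"maximum":1},"grip":{"type":"number"}}}},"squeeze":{"type":"number"}},"required":["plan"]}

```bash
mkdir -p pics
cat > h.py <<'E'
import numpy as np, cv2, pickle
def ray(c,uv):
    K=np.array([[c["fx"],0,c["cx"]],[0,c["fy"],c["cy"]],[0,0,1.]])
    p=cv2.undistortPoints(np.array([[uv]],float),K,np.array(c["distortion"],float))[0,0]
    T=np.array(c["pose"]); d=T[:3,:3]@np.array([p[0],-p[1],-1]); return T[:3,3],d/np.linalg.norm(d)
def at_z(c,uv,z):
    o,d=ray(c,uv); return o+d*(z-o[2])/d[2]
def tri(ca,a,cb,b):
    o1,d1=ray(ca,a);o2,d2=ray(cb,b)
    s=np.linalg.lstsq(np.c_[d1,-d2],o2-o1,rcond=None)[0]
    p,q=o1+s[0]*d1,o2+s[1]*d2
    return (p+q)/2,np.linalg.norm(p-q)
E
python3 - <<'E'
from bench import r, read_camera
import cv2,pickle
c={n:read_camera(n) for n in("scene","top")}
pickle.dump(c,open("c0.pkl","wb"))
for n in c:
    cv2.imwrite(f"pics/{n}0.png",cv2.resize(c[n]["color"],None,fx=1.42,fy=1.42,interpolation=cv2.INTER_CUBIC)); print(n,c[n]["pose"],c[n]["fx"],c[n]["distortion"])
s=r.observe();print(s)
E
```

```text
scene [[ 3.29663009e-01 -5.95296631e-01  7.32764780e-01  1.27440705e+03]
 [ 9.44039707e-01  2.16528770e-01 -2.48805795e-01 -2.33076856e+02]
 [-1.05514051e-02  7.73781115e-01  6.33365183e-01  7.40666550e+02]
 [ 0.00000000e+00  0.00000000e+00  0.00000000e+00  1.00000000e+00]] 435.6262123413777 [-0.13763486  0.          0.          0.          0.        ]
top [[-1.14965474e-02  9.95258847e-01 -9.65797919e-02  4.46709921e+02]
 [-9.99529839e-01 -8.69261387e-03  2.94030590e-02  1.69438488e+01]
 [ 2.84241237e-02  9.68724174e-02  9.94890850e-01  1.12657726e+03]
 [ 0.00000000e+00  0.00000000e+00  0.00000000e+00  1.00000000e+00]] 420.28643571540414 [-0.08475882  0.          0.          0.          0.        ]
{'time': 0.1, 'joint_pos': array([ 9.99471867e-01,  2.07371890e-01,  1.54281112e+00, -7.45440533e-06,
        1.39354339e+00, -1.50524006e-01]), 'qd': array([ 0.00087564, -0.00449741, -0.00316448,  0.00129346, -0.00052302,
       -0.00153079]), 'joint_efforts': array([-5.89103674e-04, -3.84093297e+01, -2.92549270e+01, -1.68133120e-04,
        4.86347533e-03,  1.44669514e-05]), 'tool_pos': array([234.54825386, 524.26846828, 248.92077889]), 'ee_rot': array([-3.73322226e-04,  2.08850552e-01,  9.77946987e-01, -9.99429177e-04]), 'ft_force': array([ 0.76458877, -0.7982488 , -0.98707042]), 'wrist_torque': array([-0.02502672, -0.02051877,  0.00305487]), 'gripper_force': 0.0, 'grip_width': 85.61050694856503}
```

View pics/scene0.png

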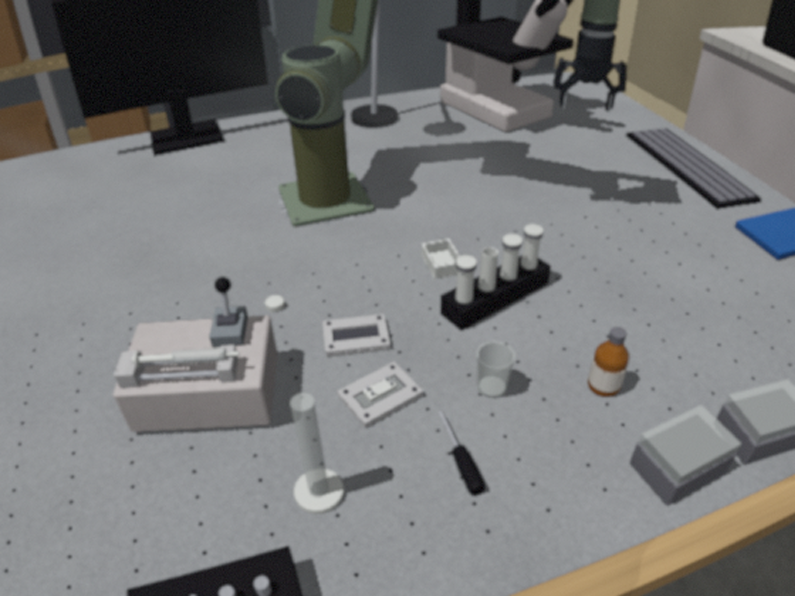

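View pics/top0.png

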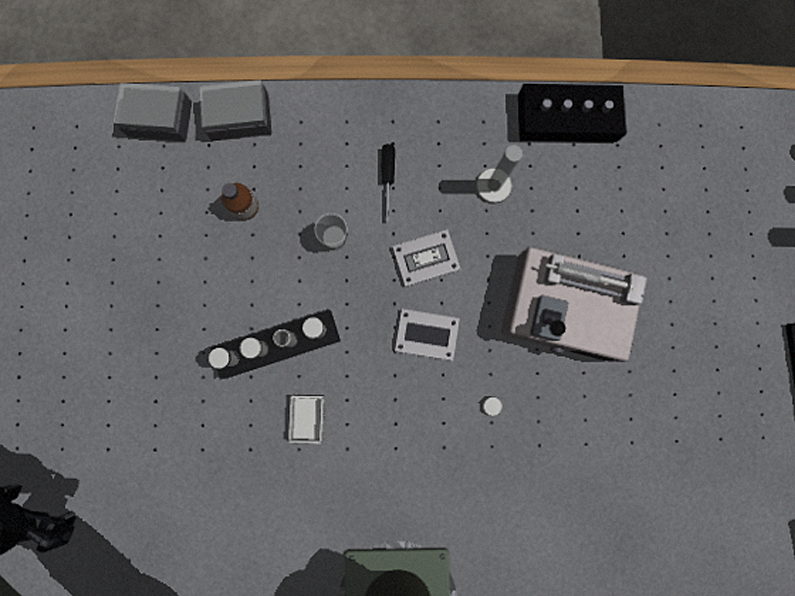

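The open tube is second from the right in the top view (284,338) and at (489,254) in the scene view. The chip is in the far holder, at top (427,257) and scene (380,388). The knob is at top (557,328) and scene (222,285).

```bash
cat > m.py <<'E'
import pickle,numpy as np
from h import *
c=pickle.load(open("c0.pkl","rb")); f=lambda u:[(x+.5)/1.42-.5 for x in u]
for n,s,t,z in [("mouth",(489,253),(284,338),120),("capA",(466,262),(313,327),124),("capB",(513,241),(251,348),124),("capC",(533,231),(219,357),124),
  ("chip",(381,387),(427,257),22),("knob",(222,285),(557,328),175),("cyl top",(302,401),(514,153),192),("beaker",(496,350),(331,225),75),("bottle",(617,335),(230,190),120),
  ("empty",(357,333),(428,335),14)]:
    p,e=tri(c["scene"],f(s),c["top"],f(t)); print(n,p.round(),round(e,1),at_z(c["top"],f(t),z).round()[:2])
for n,u,z in [("pump corners",(529,248),96),("",(646,276),96),("",(631,360),96),("",(512,337),96),("cap",(492,406),15)]: print(n,at_z(c["top"],f(u),z).round()[:2])
T=np.hstack([cv2.resize(c["scene"]["color"][190:235,300:400],None,fx=4,fy=4),cv2.resize(c["top"]["color"][215:260,150:250],None,fx=4,fy=4)])
B=np.hstack([cv2.resize(c["scene"]["color"][190:270,100:200],None,fx=4,fy=4),cv2.resize(c["top"]["color"][180:260,360:460],None,fx=4,fy=4)])
cv2.imwrite("pics/crop.png",np.vstack([T,B]))
E
python3 m.py
```

```text
mouth [482. 189. 115.] 5.6 [481. 185.]
capA [500. 138. 120.] 3.3 [499. 136.]
capB [466. 244. 117.] 5.6 [465. 240.]
capC [450. 296. 118.] 1.1 [450. 294.]
chip [635. -62.  20.] 6.4 [634. -65.]
knob [ 491. -262.  172.] 2.4 [ 491. -262.]
cyl top [ 777. -196.  191.] 3.4 [ 777. -198.]
beaker [682. 111.  87.] 2.6 [684. 110.]
bottle [740. 284. 113.] 1.5 [737. 281.]
empty [489. -61.   9.] 8.3 [488. -65.]
pump corners [ 636. -241.]
 [ 585. -452.]
 [ 436. -417.]
 [ 480. -205.]
cap [ 355. -182.]
```

View pics/crop.png

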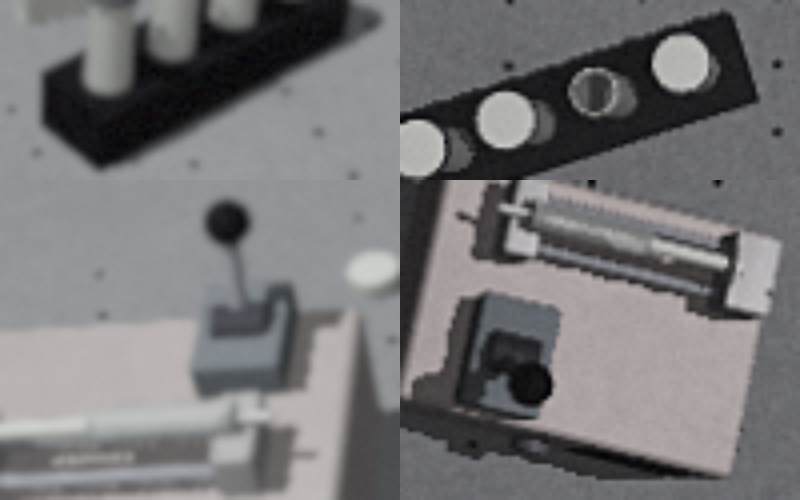

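The crops confirm that the open mouth is at about (482,187,120). The lever leans towards the pump's -x with the knob at about (491,-262,173). The chip is at (634,-64). I'm closing the fingers and travelling high.

Call:
jog_arm --plan '[{"grip":0,"tx":-0.48,"ty":-0.27},{"grip":0,"tx":-0.48,"ty":-0.27},{"grip":0,"tx":-0.48,"ty":-0.27},{"grip":0,"tx":-0.48,"ty":-0.27},{"grip":0,"tx":-0.48,"ty":-0.27}]'

```text
validation failed for argument at $.pl...
```

Call:
jog_arm --plan '[{"grip":0,"tx":-0.48,"ty":-0.27},{"grip":0,"tx":-0.48,"ty":-0.27},{"grip":0,"tx":-0.48,"ty":-0.27},{"grip":0,"tx":-0.4,"ty":-0.27},{"grip":0}]'

```text
validation failed for argument at $.pl...
```

Both calls were refused and the message is cut off. I'll check that the arm hasn't moved by sending one small row with all the fields.

Call:
jog_arm --plan '[{"tx":-0.48,"ty":-0.27,"tz":0.0,"rx":0.0,"ry":0.0,"rz":0.0,"grip":0.0}]'

```text
time: 0.22
tool_pos: [258.4, 492.3, 249.3]
ee_rot: [-0.0, 0.207, 0.978, -0.0]
ft_force: [0.6, 0.6, -0.6]
grip_width: 69.6
gripper_force: 0.0
```

All fields are needed.

Call:
jog_arm --plan '[{"tx":-0.48,"ty":-0.27,"tz":0,"rx":0,"ry":0,"rz":0,"grip":0},{"tx":-0.48,"ty":-0.27,"tz":0,"rx":0,"ry":0,"rz":0,"grip":0},{"tx":-0.48,"ty":-0.27,"tz":0,"rx":0,"ry":0,"rz":0,"grip":0},{"tx":-0.48,"ty":-0.27,"tz":0,"rx":0,"ry":0,"rz":0,"grip":0},{"tx":-0.48,"ty":-0.27,"tz":0,"rx":0,"ry":0,"rz":0,"grip":0}]'

```text
time: 0.85
tool_pos: [382.8, 324.4, 249.5]
ee_rot: [-0.0, 0.209, 0.978, -0.0]
ft_force: [1.3, 0.5, -0.2]
grip_width: -0.2
gripper_force: 0.0
```

Call:
jog_arm --plan '[{"tx":-0.48,"ty":-0.27,"tz":0,"rx":0,"ry":0,"rz":0,"grip":0},{"tx":-0.48,"ty":-0.27,"tz":0,"rx":0,"ry":0,"rz":0,"grip":0},{"tx":-0.48,"ty":-0.27,"tz":0,"rx":0,"ry":0,"rz":0,"grip":0},{"tx":-0.48,"ty":-0.27,"tz":0,"rx":0,"ry":0,"rz":0,"grip":0},{"tx":0,"ty":0,"tz":0,"rx":0,"ry":0,"rz":0,"grip":0}]'

```text
time: 1.48
tool_pos: [481.9, 190.8, 249.5]
ee_rot: [-0.0, 0.211, 0.978, -0.0]
ft_force: [0.9, 0.0, 0.4]
grip_width: -0.1
gripper_force: 0.0
```

Call:
jog_arm --plan '[{"tx":-0.02,"ty":-0.045,"tz":0.4,"rx":0,"ry":0,"rz":0,"grip":0},{"tx":0,"ty":0,"tz":0.4,"rx":0,"ry":0,"rz":0,"grip":0},{"tx":0,"ty":0,"tz":0.2,"rx":0,"ry":0,"rz":0,"grip":0},{"tx":0,"ty":0,"tz":0.15,"rx":0,"ry":0,"rz":0,"grip":0},{"tx":0,"ty":0,"tz":0,"rx":0,"ry":0,"rz":0,"grip":0}]'

```text
time: 2.1
tool_pos: [480.4, 189.5, 163.3]
ee_rot: [-0.001, 0.209, 0.978, -0.0]
ft_force: [0.1, 0.0, -0.5]
grip_width: -0.0
gripper_force: 0.0
```

Run:
```python
from bench import r, read_camera
import cv2,numpy as np
a=read_camera("scene")["color"];b=read_camera("top")["color"]
cv2.imwrite("pics/p1.png",np.hstack([cv2.resize(a[110:240,290:390],None,fx=4,fy=4),cv2.resize(b[180:310,150:250],None,fx=4,fy=4)]))
```

```text
(no output)
```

View pics/p1.png

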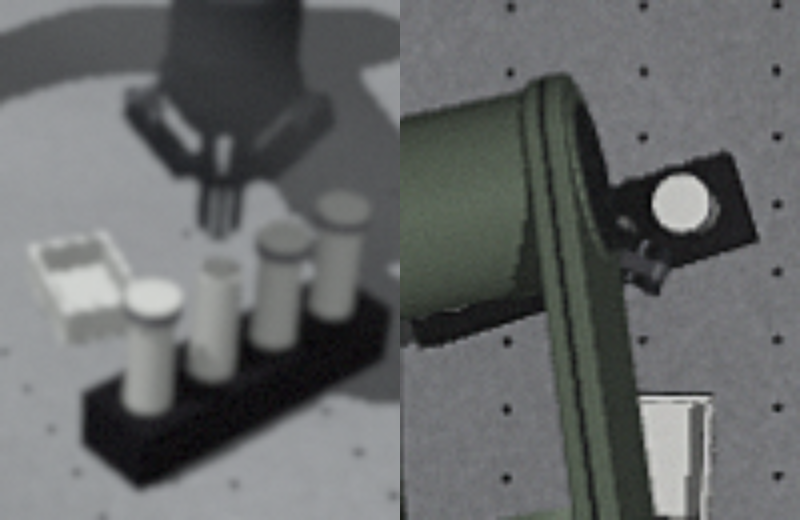

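In the scene crop the fingertips are at (220,235), straight over the open mouth at (220,268), with a clear gap and nothing touched. I'll hold here.

Call:
jog_arm --plan '[{"tx":-0.01,"ty":-0.02,"tz":0,"rx":0,"ry":0,"rz":0,"grip":0},{"tx":0,"ty":0,"tz":0,"rx":0,"ry":0,"rz":0,"grip":0},{"tx":0,"ty":0,"tz":0,"rx":0,"ry":0,"rz":0,"grip":0},{"tx":0,"ty":0,"tz":0,"rx":0,"ry":0,"rz":0,"grip":0},{"tx":0,"ty":0,"tz":0,"rx":0,"ry":0,"rz":0,"grip":0}]'

```text
time: 2.82
tool_pos: [480.8, 187.6, 163.7]
ee_rot: [-0.0, 0.209, 0.978, -0.0]
ft_force: [0.1, 0.1, -0.4]
grip_width: -0.2
gripper_force: 0.0
```

Call:
jog_arm --plan '[{"tx":0,"ty":0,"tz":0,"rx":0,"ry":0,"rz":0,"grip":0},{"tx":0,"ty":0,"tz":0,"rx":0,"ry":0,"rz":0,"grip":0},{"tx":0,"ty":0,"tz":0,"rx":0,"ry":0,"rz":0,"grip":0},{"tx":0,"ty":0,"tz":0,"rx":0,"ry":0,"rz":0,"grip":0},{"tx":0,"ty":0,"tz":0,"rx":0,"ry":0,"rz":0,"grip":0}]'

```text
time: 3.45
tool_pos: [480.8, 187.6, 163.7]
ee_rot: [-0.0, 0.209, 0.978, 0.0]
ft_force: [-0.2, 0.3, 1.6]
grip_width: 0.2
gripper_force: 0.0
```

Call:
jog_arm --plan '[{"tx":0,"ty":0,"tz":0,"rx":0,"ry":0,"rz":0,"grip":0},{"tx":0,"ty":0,"tz":0,"rx":0,"ry":0,"rz":0,"grip":0},{"tx":0,"ty":0,"tz":0,"rx":0,"ry":0,"rz":0,"grip":0},{"tx":0,"ty":0,"tz":0,"rx":0,"ry":0,"rz":0,"grip":0},{"tx":0,"ty":0,"tz":0,"rx":0,"ry":0,"rz":0,"grip":0}]'

```text
time: 4.08
tool_pos: [480.8, 187.6, 163.7]
ee_rot: [0.0, 0.209, 0.978, -0.0]
ft_force: [1.1, 0.3, -0.1]
grip_width: -0.2
gripper_force: 0.0
```

Call:
jog_arm --plan '[{"tx":0,"ty":0,"tz":0,"rx":0,"ry":0,"rz":0,"grip":0},{"tx":0,"ty":0,"tz":0,"rx":0,"ry":0,"rz":0,"grip":0},{"tx":0,"ty":0,"tz":-0.4,"rx":0,"ry":0,"rz":0,"grip":0},{"tx":0,"ty":0,"tz":-0.5,"rx":0,"ry":0,"rz":0,"grip":0},{"tx":0,"ty":0,"tz":0,"rx":0,"ry":0,"rz":0,"grip":0}]'

```text
time: 4.7
tool_pos: [483.3, 188.1, 235.1]
ee_rot: [0.004, 0.209, 0.978, 0.002]
ft_force: [0.3, 0.9, 0.0]
grip_width: 0.0
gripper_force: 0.0
```

Call:
jog_arm --plan '[{"tx":-0.46,"ty":-0.32,"tz":0,"rx":0,"ry":0,"rz":0,"grip":0},{"tx":-0.46,"ty":-0.32,"tz":0,"rx":0,"ry":0,"rz":0,"grip":0},{"tx":-0.46,"ty":-0.32,"tz":0,"rx":0,"ry":0,"rz":0,"grip":0},{"tx":-0.46,"ty":-0.32,"tz":0,"rx":0,"ry":0,"rz":0,"grip":0},{"tx":-0.46,"ty":-0.32,"tz":0,"rx":0,"ry":0,"rz":0,"grip":0}]'

```text
time: 5.32
tool_pos: [589.1, 6.5, 229.8]
ee_rot: [-0.001, 0.209, 0.978, -0.0]
ft_force: [0.6, 0.2, -0.5]
grip_width: -0.2
gripper_force: 0.0
```

Call:
jog_arm --plan '[{"tx":-0.46,"ty":-0.32,"tz":0,"rx":0,"ry":0,"rz":0,"grip":0},{"tx":-0.46,"ty":-0.32,"tz":0,"rx":0,"ry":0,"rz":0,"grip":0},{"tx":0,"ty":0,"tz":0,"rx":0,"ry":0,"rz":0,"grip":0},{"tx":0,"ty":0,"tz":0,"rx":0,"ry":0,"rz":0,"grip":0}]'

```text
time: 5.82
tool_pos: [631.8, -64.0, 229.9]
ee_rot: [-0.001, 0.209, 0.978, 0.0]
ft_force: [-0.7, 0.0, -0.2]
grip_width: -0.2
gripper_force: 0.0
```

Call:
jog_arm --plan '[{"tx":-0.02,"ty":0.01,"tz":0.5,"rx":0,"ry":0,"rz":0,"grip":0},{"tx":0,"ty":0,"tz":0.5,"rx":0,"ry":0,"rz":0,"grip":0},{"tx":0,"ty":0,"tz":0.5,"rx":0,"ry":0,"rz":0,"grip":0},{"tx":0,"ty":0,"tz":0.4,"rx":0,"ry":0,"rz":0,"grip":0},{"tx":0,"ty":0,"tz":0.2,"rx":0,"ry":0,"rz":0,"grip":0}]'

```text
time: 6.45
tool_pos: [632.2, -62.5, 71.4]
ee_rot: [-0.002, 0.208, 0.978, 0.0]
ft_force: [0.3, 0.1, 0.5]
grip_width: -0.5
gripper_force: 0.0
```

Call:
jog_arm --plan '[{"tx":0,"ty":0,"tz":0.03,"rx":0,"ry":0,"rz":0,"grip":0},{"tx":0,"ty":0,"tz":0,"rx":0,"ry":0,"rz":0,"grip":0},{"tx":0,"ty":0,"tz":0,"rx":0,"ry":0,"rz":0,"grip":0},{"tx":0,"ty":0,"tz":0,"rx":0,"ry":0,"rz":0,"grip":0}]'

```text
time: 6.95
tool_pos: [635.1, -64.6, 72.7]
ee_rot: [0.001, 0.209, 0.978, -0.0]
ft_force: [-0.5, -0.9, -0.0]
grip_width: -0.1
gripper_force: 0.0
```

Run:
```python
from bench import r, read_camera
import cv2
a=read_camera("scene")["color"]
cv2.imwrite("pics/p2.png",cv2.resize(a[180:310,190:340],None,fx=4,fy=4))
```

```text
(no output)
```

View pics/p2.png

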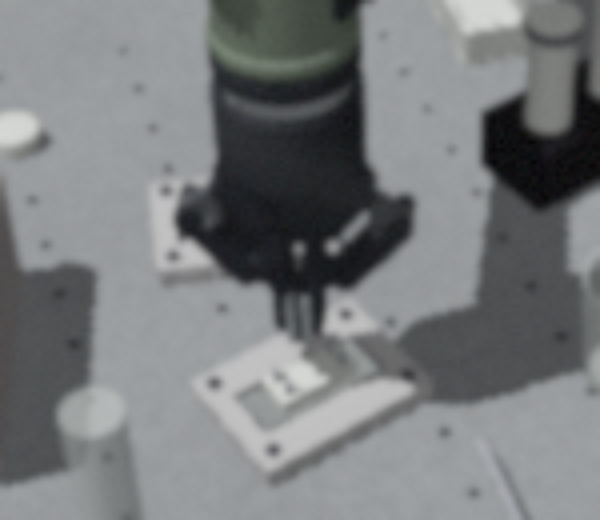

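The fingertips are at (297,335), just above the middle of the chip block at about (303,370), and clear of the stubs. I'll hold here, then lift straight up.

Call:
jog_arm --plan '[{"tx":0,"ty":0,"tz":0.04,"rx":0,"ry":0,"rz":0,"grip":0},{"tx":0,"ty":0,"tz":0,"rx":0,"ry":0,"rz":0,"grip":0},{"tx":0,"ty":0,"tz":0,"rx":0,"ry":0,"rz":0,"grip":0},{"tx":0,"ty":0,"tz":0,"rx":0,"ry":0,"rz":0,"grip":0},{"tx":0,"ty":0,"tz":0,"rx":0,"ry":0,"rz":0,"grip":0}]'

```text
time: 7.62
tool_pos: [634.3, -64.4, 68.5]
ee_rot: [0.0, 0.209, 0.978, 0.0]
ft_force: [0.6, 0.4, -0.2]
grip_width: 0.2
gripper_force: 0.0
```

Call:
jog_arm --plan '[{"tx":0,"ty":0,"tz":0,"rx":0,"ry":0,"rz":0,"grip":0},{"tx":0,"ty":0,"tz":0,"rx":0,"ry":0,"rz":0,"grip":0},{"tx":0,"ty":0,"tz":0,"rx":0,"ry":0,"rz":0,"grip":0},{"tx":0,"ty":0,"tz":0,"rx":0,"ry":0,"rz":0,"grip":0},{"tx":0,"ty":0,"tz":0,"rx":0,"ry":0,"rz":0,"grip":0}]'

```text
time: 8.25
tool_pos: [634.3, -64.3, 68.5]
ee_rot: [0.0, 0.209, 0.978, 0.0]
ft_force: [0.5, -0.3, -0.1]
grip_width: 0.3
gripper_force: 0.0
```

Call:
jog_arm --plan '[{"tx":0,"ty":0,"tz":0,"rx":0,"ry":0,"rz":0,"grip":0},{"tx":0,"ty":0,"tz":0,"rx":0,"ry":0,"rz":0,"grip":0},{"tx":0,"ty":0,"tz":0,"rx":0,"ry":0,"rz":0,"grip":0},{"tx":0,"ty":0,"tz":0,"rx":0,"ry":0,"rz":0,"grip":0},{"tx":0,"ty":0,"tz":0,"rx":0,"ry":0,"rz":0,"grip":0}]'

```text
time: 8.88
tool_pos: [634.3, -64.3, 68.5]
ee_rot: [0.0, 0.209, 0.978, -0.0]
ft_force: [0.5, -0.0, 0.1]
grip_width: 0.0
gripper_force: 0.0
```

Call:
jog_arm --plan '[{"tx":0,"ty":0,"tz":0,"rx":0,"ry":0,"rz":0,"grip":0},{"tx":0,"ty":0,"tz":-0.5,"rx":0,"ry":0,"rz":0,"grip":0},{"tx":0,"ty":0,"tz":-0.6,"rx":0,"ry":0,"rz":0,"grip":0},{"tx":0,"ty":0,"tz":-0.6,"rx":0,"ry":0,"rz":0,"grip":0},{"tx":0,"ty":0,"tz":-0.6,"rx":0,"ry":0,"rz":0,"grip":0}]'

```text
time: 9.5
tool_pos: [634.1, -64.3, 242.4]
ee_rot: [0.0, 0.209, 0.978, 0.0]
ft_force: [0.6, 0.0, 0.2]
grip_width: -0.0
gripper_force: 0.0
```

Call:
jog_arm --plan '[{"tx":0,"ty":0,"tz":0,"rx":0,"ry":0,"rz":-0.06,"grip":0},{"tx":0,"ty":0,"tz":0,"rx":0,"ry":0,"rz":-0.06,"grip":0},{"tx":0,"ty":0,"tz":0,"rx":0,"ry":0,"rz":0,"grip":0}]'

```text
time: 9.88
tool_pos: [634.2, -64.3, 241.0]
ee_rot: [0.0, 0.116, 0.993, -0.0]
ft_force: [0.2, 0.7, -1.3]
grip_width: 0.2
gripper_force: 0.0
```

Call:
jog_arm --plan '[{"tx":0.33,"ty":-0.5,"tz":0,"rx":0,"ry":0,"rz":0,"grip":0},{"tx":0.33,"ty":-0.5,"tz":0,"rx":0,"ry":0,"rz":0,"grip":0},{"tx":0.33,"ty":-0.5,"tz":0,"rx":0,"ry":0,"rz":0,"grip":0},{"tx":0.33,"ty":-0.5,"tz":0,"rx":0,"ry":0,"rz":0,"grip":0},{"tx":0.33,"ty":-0.5,"tz":0,"rx":0,"ry":0,"rz":0,"grip":0}]'

```text
time: 10.5
tool_pos: [469.6, -219.1, 240.9]
ee_rot: [0.0, 0.117, 0.993, -0.0]
ft_force: [-0.2, -0.7, 0.4]
grip_width: 0.0
gripper_force: 0.0
```

Call:
jog_arm --plan '[{"tx":0.33,"ty":-0.5,"tz":0,"rx":0,"ry":0,"rz":0,"grip":0},{"tx":0,"ty":0,"tz":0,"rx":0,"ry":0,"rz":0,"grip":0},{"tx":0,"ty":0,"tz":0.4,"rx":0,"ry":0,"rz":0,"grip":0},{"tx":0,"ty":0,"tz":0.5,"rx":0,"ry":0,"rz":0,"grip":0},{"tx":0,"ty":0,"tz":0,"rx":0,"ry":0,"rz":0,"grip":0}]'

```text
time: 11.12
tool_pos: [436.3, -246.7, 170.3]
ee_rot: [-0.003, 0.116, 0.993, 0.002]
ft_force: [0.3, 0.4, -0.6]
grip_width: -0.3
gripper_force: 0.0
```

Run:
```python
from bench import r, read_camera
import cv2,numpy as np
a=read_camera("scene")["color"];b=read_camera("top")["color"]
cv2.imwrite("pics/p3.png",np.hstack([cv2.resize(a[150:280,90:190],None,fx=4,fy=4),cv2.resize(b[170:300,345:445],None,fx=4,fy=4)]))
s=r.observe();print(s["tool_pos"],s["joint_pos"].round(2))
```

```text
[ 438.69003718 -248.83134586  174.01752039] [-0.69  0.14  1.79  0.    1.21 -2.03]
```

View pics/p3.png

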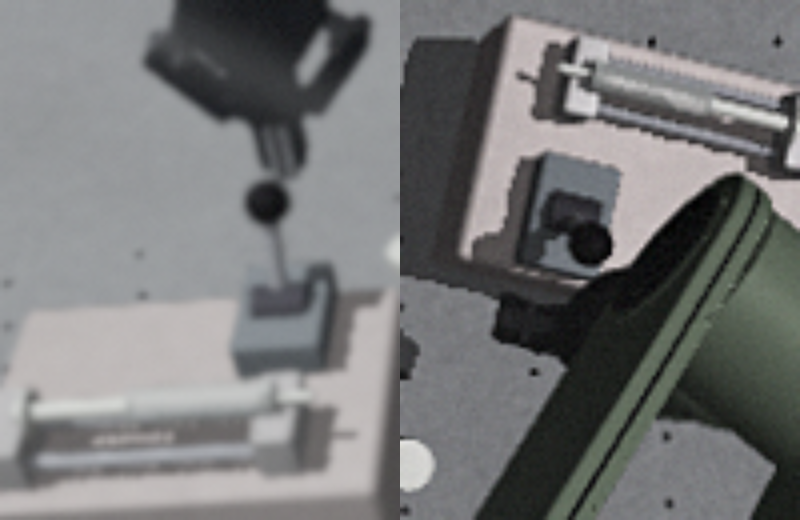

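The closed fingers stand behind the knob on the side away from the syringe, in line with the push, at scene crop (285,150) against the knob at (267,203). Pushing now.

Call:
jog_arm --plan '[{"tx":-0.2,"ty":0,"tz":0.04,"rx":0,"ry":0,"rz":0,"grip":0},{"tx":-0.15,"ty":0,"tz":0,"rx":0,"ry":0,"rz":0,"grip":0},{"tx":-0.1,"ty":0,"tz":0,"rx":0,"ry":0,"rz":0,"grip":0},{"tx":-0.1,"ty":0,"tz":0,"rx":0,"ry":0,"rz":0,"grip":0},{"tx":-0.1,"ty":0,"tz":0,"rx":0,"ry":0,"rz":0,"grip":0}]'

```text
time: 11.85
tool_pos: [485.8, -260.4, 170.5]
ee_rot: [-0.0, 0.116, 0.993, 0.0]
ft_force: [-1.0, -0.2, 1.8]
grip_width: -0.3
gripper_force: 0.8
```

Call:
jog_arm --plan '[{"tx":-0.1,"ty":0,"tz":0,"rx":0,"ry":0,"rz":0,"grip":0},{"tx":-0.1,"ty":0,"tz":0,"rx":0,"ry":0,"rz":0,"grip":0},{"tx":-0.05,"ty":0,"tz":0,"rx":0,"ry":0,"rz":0,"grip":0},{"tx":0,"ty":0,"tz":0,"rx":0,"ry":0,"rz":0,"grip":0}]'

```text
time: 12.35
tool_pos: [504.1, -264.8, 170.4]
ee_rot: [0.0, 0.116, 0.993, -0.0]
ft_force: [-0.8, 0.2, -0.1]
grip_width: 0.1
gripper_force: 0.0
```

Travel is about 67 mm so far. I'll advance in small steps and watch the force.

Call:
jog_arm --plan '[{"tx":-0.06,"ty":0,"tz":0,"rx":0,"ry":0,"rz":0,"grip":0},{"tx":-0.03,"ty":0,"tz":0,"rx":0,"ry":0,"rz":0,"grip":0},{"tx":0,"ty":0,"tz":0,"rx":0,"ry":0,"rz":0,"grip":0}]'

```text
time: 12.72
tool_pos: [510.3, -266.1, 170.3]
ee_rot: [-0.0, 0.116, 0.993, 0.0]
ft_force: [-1.2, 0.1, -0.6]
grip_width: 0.1
gripper_force: 0.3
```

Call:
jog_arm --plan '[{"tx":-0.03,"ty":0,"tz":0,"rx":0,"ry":0,"rz":0,"grip":0},{"tx":0,"ty":0,"tz":0,"rx":0,"ry":0,"rz":0,"grip":0},{"tx":0,"ty":0,"tz":0,"rx":0,"ry":0,"rz":0,"grip":0}]'

```text
time: 13.1
tool_pos: [512.4, -266.7, 170.5]
ee_rot: [-0.0, 0.116, 0.993, 0.0]
ft_force: [-0.8, -0.2, -0.6]
grip_width: -0.0
gripper_force: 0.4
```

Call:
jog_arm --plan '[{"tx":-0.03,"ty":0,"tz":0,"rx":0,"ry":0,"rz":0,"grip":0},{"tx":0,"ty":0,"tz":0,"rx":0,"ry":0,"rz":0,"grip":0}]'

```text
time: 13.35
tool_pos: [514.8, -267.3, 170.5]
ee_rot: [0.0, 0.116, 0.993, -0.0]
ft_force: [-0.9, -0.1, -0.7]
grip_width: -0.0
gripper_force: 0.5
```

Call:
jog_arm --plan '[{"tx":-0.03,"ty":0,"tz":0,"rx":0,"ry":0,"rz":0,"grip":0},{"tx":0,"ty":0,"tz":0,"rx":0,"ry":0,"rz":0,"grip":0}]'

```text
time: 13.6
tool_pos: [516.4, -267.7, 170.3]
ee_rot: [-0.001, 0.116, 0.993, 0.0]
ft_force: [-2.5, -0.2, 0.6]
grip_width: 0.2
gripper_force: 1.6
```

Run:
```python
from bench import r, read_camera
import cv2,numpy as np
a=read_camera("scene")["color"];b=read_camera("top")["color"]
cv2.imwrite("pics/p4.png",np.hstack([cv2.resize(a[150:280,90:190],None,fx=4,fy=4),cv2.resize(b[170:300,345:445],None,fx=4,fy=4)]))
```

```text
(no output)
```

View pics/p4.png

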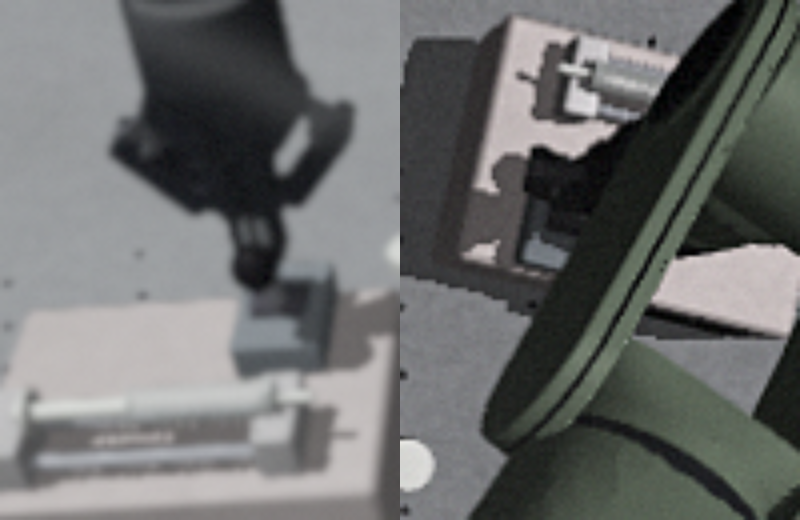

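The knob is now over towards the syringe, at scene crop (252,268), and the force has started to rise. A few more small steps will confirm the stop.

Call:
jog_arm --plan '[{"tx":-0.03,"ty":0,"tz":0,"rx":0,"ry":0,"rz":0,"grip":0},{"tx":0,"ty":0,"tz":0,"rx":0,"ry":0,"rz":0,"grip":0}]'

```text
time: 13.95
tool_pos: [516.9, -267.7, 170.1]
ee_rot: [-0.003, 0.116, 0.993, 0.001]
ft_force: [-7.4, 1.9, 3.5]
grip_width: 0.2
gripper_force: 4.7
```

Call:
jog_arm --plan '[{"tx":-0.03,"ty":0,"tz":0,"rx":0,"ry":0,"rz":0,"grip":0},{"tx":0,"ty":0,"tz":0,"rx":0,"ry":0,"rz":0,"grip":0},{"tx":0,"ty":0,"tz":0,"rx":0,"ry":0,"rz":0,"grip":0}]'

```text
time: 14.32
tool_pos: [517.2, -267.8, 169.9]
ee_rot: [-0.005, 0.116, 0.993, 0.001]
ft_force: [-14.4, 2.5, 6.8]
grip_width: 0.1
gripper_force: 7.7
```

The force has climbed to 14 N with no further travel, so the lever is at its stop. I'll back off along the same line, then go up.

Call:
jog_arm --plan '[{"tx":0.1,"ty":0,"tz":0,"rx":0,"ry":0,"rz":0,"grip":0},{"tx":0.3,"ty":0,"tz":0,"rx":0,"ry":0,"rz":0,"grip":0},{"tx":0.4,"ty":0,"tz":0,"rx":0,"ry":0,"rz":0,"grip":0},{"tx":0.3,"ty":0,"tz":-0.4,"rx":0,"ry":0,"rz":0,"grip":0},{"tx":0,"ty":0,"tz":-0.5,"rx":0,"ry":0,"rz":0,"grip":0}]'

```text
time: 14.95
tool_pos: [440.0, -249.2, 238.0]
ee_rot: [0.0, 0.116, 0.993, 0.0]
ft_force: [1.5, -1.1, -0.8]
grip_width: -0.0
gripper_force: 0.0
```

Call:
jog_arm --plan '[{"tx":0,"ty":0,"tz":-0.4,"rx":0,"ry":0,"rz":0,"grip":0},{"tx":0,"ty":0,"tz":0,"rx":0,"ry":0,"rz":0,"grip":0},{"tx":0,"ty":0,"tz":0,"rx":0,"ry":0,"rz":0,"grip":0},{"tx":0,"ty":0,"tz":0,"rx":0,"ry":0,"rz":0,"grip":0}]'

```text
time: 15.45
tool_pos: [440.4, -249.3, 266.3]
ee_rot: [-0.001, 0.116, 0.993, 0.001]
ft_force: [0.2, 0.4, -0.5]
grip_width: -0.0
gripper_force: 0.0
```

Run:
```python
from bench import r, read_camera
import cv2
for n in("scene","top"): cv2.imwrite(f"pics/{n}5.png",read_camera(n)["color"])
```

```text
(no output)
```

View pics/scene5.png

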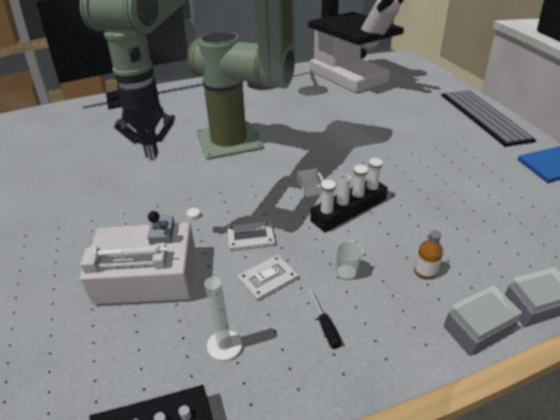

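The knob stays over towards the syringe at (153,217), having started at (156,200). The arm is clear and nothing else has moved.

```bash
python3 -c "
from bench import ticket
print(ticket.job_done())"
```

```text
the job is handed in; nothing more can be done
None
```

I pointed at the open tube and then the flow chip for over two seconds each, pushed the drive lever to its stop and drew the arm clear; the job is handed in, with no verdict returned.

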